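# Shut the curing unit over the splint and start it

## Task

The light-curing unit stands open with a bite splint on its turntable. Break the knee of the lid's folding stay and let the lid come right down without slamming it, then press the green start button fully down and let it spring back. Never press start while the lid is open, leave the red stop button alone, and do not disturb the splint or the wax block, grey cast and phone lying near the unit.

Things in the scene. Friction and masses are not known exactly. Their poses are not given: they have to be found in the camera images.
- curing_unit: White light-curing unit, fixed, 275 deep (x) x 240 wide (y) mm. Origin under its centre on the bench; x points from its front to its back, z up, -y is its right side. Front 75 mm: level control deck, top z = 100 mm. Behind it the open chamber, rim z = 118 mm, with a lid hinged along the back; lid shut: top z = 142 mm, grip lip reaching to x = -77 mm. A folding stay stands outside its right side.
- lid (a joint): Grey lid with amber window, 193 x 240 x 24 mm, about 1 kg. 0 = propped open, leaning 15 degrees short of upright over the chamber; 1.309 rad = shut; grows as the lid comes down. A soft-close damper in the hinge lets the unpropped lid sink shut by its own weight in some 3 to 8 s; it needs no push and no hand under it.
- lid_hinge (a point): Middle of the lid's hinge axis, which lies along the unit's y axis, at the back of the unit at (129.5, 0, 124) mm in the unit's frame.
- lid_front (a point): Middle of the grip lip on the lid's front edge; moves with the lid, 195 mm from the hinge axis. About 317 mm above the bench when the lid is open.
- stay_knee (a joint): Knee angle of the stay. 0 = locked, 11 degrees over centre against its stop; 0.192 = in line; grows as the knee folds down, to about 2.47 rad with the lid shut. Pushing the lid does not unlock it: press the knee itself down, with 2 to 5 N. Friction holds the knee until it has been pressed some 30 mm down (45 is sure); from there the lid's weight folds it and the lid sinks.
- stay_knob (a point): Centre of the blue ribbed knob on the stay's knee: 20 mm diameter, 34 mm long, axis along the unit's y, 18 to 52 mm outside the right side wall; its top is 10 mm higher. Locked: at (-49, -155, 127) mm in the unit's frame. It can only swing down on a circle of 66 mm radius about stay_pivot, downward and a little toward the back at first. With the lid shut it hangs just below stay_pivot, z = 20 mm.
- stay_pivot (a point): Fixed pivot axis of the stay's lower bar, at the same distance from the wall as the knob's middle: (-100.5, -155, 86) mm in the unit's frame. Locked, the lower bar points from here toward the back, 38 degrees above level.
- start_button (a joint): Travel of the green start button: 0 = up, 0.007 m = fully down (stop). Spring: 1.8 N to begin, 5 N at full travel.
- start_button_top (a point): Middle of the top of the green start button, a round level cap 30 mm in diameter at the right (-y) end of the control deck: at (-101.5, -78, 118) mm in the unit's frame. It stands 18 mm above the deck, 13 mm above its steel bezel (43 mm in diameter), and is pressed straight down.
- stop_button (a joint): Travel of the red stop button, the same size, at the left (+y) end of the deck, 156 mm from the green one: 0 = up, 0.007 m = fully down. Leave it alone.
- splint: Clear white bite splint, a horseshoe 43 x 64 x 13 mm, lying loose on the steel turntable in the chamber. Origin in the middle of its underside.
- wax_block: Yellow wax block, 30 x 62 x 19 mm, loose on the bench to the right of the unit. Origin under its centre. Not to be moved.
- grey_cast: Grey plaster cast of a jaw, 57 x 68 x 32 mm, loose on the bench to the right of the unit. Origin under its centre. Not to be moved.
- phone: Dark phone, 75 x 152 x 9 mm, lying on the bench to the left of the unit. Origin under its centre. Not to be moved.

How it is judged (in metres and radians):
On the way, in this order (a step that is already met when the one before it is completed fails the run):
1. the stay is folded and the lid is down on the rim (lid joint above 1.27 of 1.309 rad) (value of joint lid above 1.27 rad and value of joint stay_knee above 1 rad), for 0.2 s.
2. with the lid shut, the green start button is fully down (over 6 of its 7 mm) (value of joint start_button above 0.006 m and value of joint lid above 1.27 rad), for 0.1 s.
At the end, for the whole second after the job is handed in: The lid is shut (within 0.039 rad, 8 mm at its front edge), after that the start button was fully down (over 6 mm) for 0.1 s and is up again (within 1 mm), the stop button is up, and the splint lies still in the chamber where it was (value of joint lid above 1.27 rad and value of joint each of start_button, stop_button below 0.001 m and linear speed of splint below 0.02 m/s); the robot touches nothing.
It fails at once if start pressed (over 3 mm) while the lid is open (value of joint start_button above 0.003 m and value of joint lid below 1.24 rad).
It fails at once if the stop button pressed (over 3 mm) (value of joint stop_button above 0.003 m).
It fails at once if the lid slammed (faster than 1.5 rad/s) (velocity of joint lid above 1.5 rad/s).
It fails at once if the splint moved more than 15 mm (distance of splint from where it was at the start of the episode above 0.015 m).
It fails at once if the wax block, grey cast or phone moved more than 20 mm (distance of any of wax_block, grey_cast, phone from where it was at the start of the episode above 0.02 m).
It also fails if it takes over 42 s, if anything falls off the work surface, if the arm or the gripper's body presses on something with over 40 N, if the wrist force passes 120 N, or if a joint passes its speed limit or range.

## Robot

A 6-joint arm with a two-finger parallel gripper is mounted at the origin on a cart in front of the work surface, level with it; the furniture and walls round the work are solid. World frame = base frame: x ahead of the robot, y to its left, z up, the work surface at z = 0. Lengths are in mm, angles in rad, forces in N, time in s.
With the tool pointing down it reaches from about 400 to 925 mm from the base axis. Payload 12.5 kg.
Tool frame: the origin (TCP) lies midway between the tips of the shut fingers; the grasp point (between the pads) lies 19 mm behind it; x points along the fingers, y is the direction in which the jaws open and shut, and the axes are right-handed (so a half turn about x gives the same grasp; the last joint's range is limited). The gripper opens to 95 mm and grips with 3 to 60 N. Pads are 20 mm wide; open, the fingers measure 119 mm over their backs; the gripper's body (75 mm by 180 mm) begins 59 mm behind the grasp point.
Start: joints at [-1.325, 0.491, 1.559, -0, 1.092, -0.106], TCP at [215.391, -586.731, 214.661] pointing down, gripper open.
Joint ranges: [-3.1, 3.1], [-0.84, 2.19], [0.05, 2.79], [-1.13, 4.28], [0.06, 2.93], [-2.69, 2.69]. Speed limits (rad/s): [2.22, 2.22, 2.79, 3.14, 3.14, 3.14].

## Interface

Orientations are given as [roll, pitch, yaw] about the fixed x, y, z axes, in that order (R = Rz(yaw) Ry(pitch) Rx(roll)).
In Python, from cell import state, read_camera, job_done gives the robot as it stands.
- The arm moves only by the tool move_arm, never from a script. Its argument "targets" is a list of rows, each a list of 7 numbers: the shift along the world's x, y, z in m, then the turn, a rotation vector about the world's x, y, z in degrees, then the gripper's target within -1 to 1 (fully open at 1, half-way at 0, shut at -1). In form: [[dx, dy, dz, wx, wy, wz, hand], ...]. A call has 1 to 10 rows; each row is the pose to reach, as a shift and turn from the pose commanded when the call began; what a row does not reach only later rows make up. A row lasts 1/10 s, in which the tool goes at most 50 mm and 8.59 degrees, less where a joint would pass 70% of its speed; a pose out of reach is approached as far as the arm can. A call with a gripper value outside its range is refused whole. The fingers move at their own pace and stop on an object; the grip force is fixed at half the most. Time passes only in rows, so rows that repeat a pose let the fingers close. It gives the time, the measured TCP pose, the force and the opening at its end, in the units of the state.
- state(): the state, without advancing time (a new reading comes with each control period).
- read_camera(name): name is "side" or "top"; returns a dict with "img" (420x560x3 uint8, blue, green, red), "mtx" (3x3 intrinsics, pixels), "cam_to_world" (4x4, takes a point from camera to world coordinates). Camera axes: x right, y up, looking along -z (the intrinsics and any distortion apply to the point x, -y, -z); pixel columns grow to the right and rows downward; lengths in mm; the calibration is good to about 2 mm. A picture is of the moment at which its call begins. There is no depth.
- job_done(): hands the job in, once; it reports no verdict.
The state is a dict: "t": time; "joints": joint angles; "qvel": joint speeds; "tau": joint torques, N m; "eef_pos": TCP position; "tcp_rot": TCP orientation; "ft_force": force on the tool from outside, world axes, zero at the start; "moment": the same for the moment, N m; "opening": opening from 0.0 (shut) to 1.0 (fully open).
Only numpy, scipy, OpenCV 4.12 (cv2) and the standard library are available. Lean on these libraries where they do the work, as an engineer would, in place of code of your own. Each camera call takes 0.05 s, during which the arm holds its last target.

## Working session

There is one attempt and no reset: what is moved stays moved. The work goes in short steps, Python scripts to look and compute and a tool call to move; the robot and the scene stay as the last step left them, time stands still between calls to the robot, and variables do not carry over. Pictures are saved under pics/ and viewed, and the job is handed in when it is done.

Besides the shell and the picture viewer there is one more tool, called after "Emit:" as name([rows], argument=value, ...), one row to a line, values as JSON. move_arm: Moves the arm, as the interface text tells. Its arguments: {"type":"object","properties":{"targets":{"type":"array"}},"required":["targets"]}

```bash
mkdir -p pics; ls; python3 - <<'E'
from cell import state, read_camera
import cv2,pickle
s=state();print(s)
d={}
for n in("side","top"):
    c=read_camera(n);d[n]=c;cv2.imwrite(f"pics/{n}0.png",c["img"]);print(n,c["mtx"],c["cam_to_world"],[k for k in c])
pickle.dump(d,open("cams0.pkl","wb"))
E
```

```text
pics
{'t': 0.0, 'joints': array([-1.32459229e+00,  4.91554216e-01,  1.55945850e+00,  2.35005482e-06,
        1.09169987e+00, -1.05603156e-01]), 'qvel': array([-0.00107506, -0.00062846, -0.0009667 ,  0.00070262, -0.00014323,
        0.00043148]), 'tau': array([-2.64619221e-04, -6.12649369e+01, -2.58185917e+01,  6.92731887e-02,
        4.81739372e-02, -9.39517008e-05]), 'eef_pos': array([ 215.33089453, -586.46994243,  214.06195373]), 'tcp_rot': array([-1.67826054,  1.5696764 ,  1.81513822]), 'ft_force': array([-0.03697953, -0.54607435, -0.06039231]), 'moment': array([-0.02982314,  0.00525082,  0.01089453]), 'opening': 1.0030842178697361}
side [[508.82207963   0.         283.21475449]
 [  0.         508.82207963 200.34337276]
 [  0.           0.           1.        ]] [[-9.66130418e-01  1.49745953e-01 -2.10162235e-01  2.38927890e+02]
 [-2.57195176e-01 -6.25167696e-01  7.36896189e-01  1.52259452e+03]
 [-2.10394180e-02  7.65990536e-01  6.42507464e-01  1.29518339e+03]
 [ 0.00000000e+00  0.00000000e+00  0.00000000e+00  1.00000000e+00]] ['img', 'mtx', 'cam_to_world']
top [[427.45473123   0.         281.23383596]
 [  0.         427.45473123 205.14845896]
 [  0.           0.           1.        ]] [[ 8.51581289e-03  9.81451622e-01 -1.91520741e-01  3.51717397e+02]
 [-9.99938031e-01  9.73134154e-03  5.40701629e-03  2.54383816e+02]
 [ 7.17047865e-03  1.91462827e-01  9.81473673e-01  1.31768175e+03]
 [ 0.00000000e+00  0.00000000e+00  0.00000000e+00  1.00000000e+00]] ['img', 'mtx', 'cam_to_world']
```

View pics/side0.png

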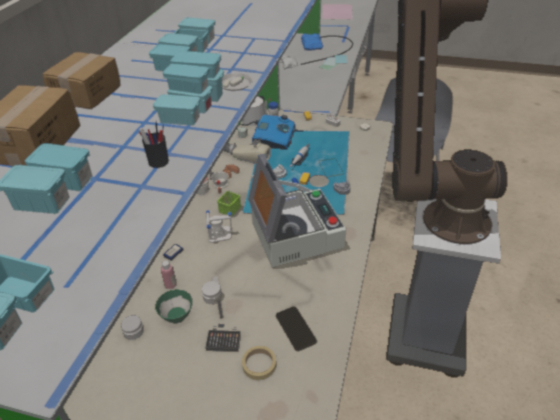

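View pics/top0.png

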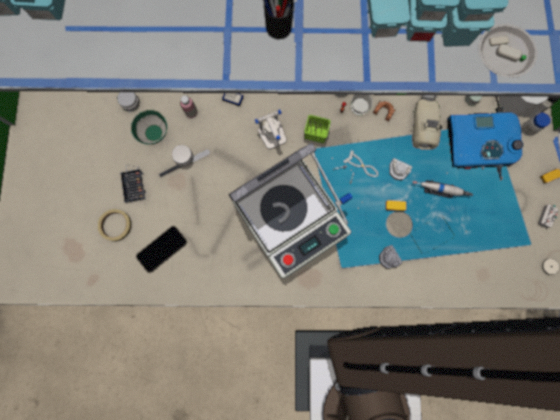

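The side view shows the open unit near (295,215), with the red button around (332,222) and the green around (318,197). In the top view, red is near (288,260), green near (334,230) and the blue knob near (346,199). The wax block is near (397,206), the grey cast near (390,257) and the phone near (162,248).

```bash
cat > h.py <<'E'
import numpy as np,cv2
def ray(c,uv):
    K,T=c["mtx"],c["cam_to_world"]
    d=np.array([(uv[0]-K[0,2])/K[0,0],-(uv[1]-K[1,2])/K[1,1],-1.])
    return T[:3,3],T[:3,:3]@d
def onz(c,uv,z):
    o,d=ray(c,uv); return o+d*(z-o[2])/d[2]
def proj(c,P):
    K,T=c["mtx"],c["cam_to_world"]
    p=T[:3,:3].T@(np.asarray(P,float)-T[:3,3]); return K[0,0]*p[0]/-p[2]+K[0,2], K[1,1]*-p[1]/-p[2]+K[1,2]
def tri(c1,u1,c2,u2):
    o1,d1=ray(c1,u1);o2,d2=ray(c2,u2)
    s=np.linalg.lstsq(np.c_[d1,-d2],o2-o1,rcond=None)[0]
    return (o1+d1*s[0]+o2+d2*s[1])/2, np.linalg.norm(o1+d1*s[0]-o2-d2*s[1])
def blob(img,lo,hi,roi):
    x0,y0,x1,y1=roi
    h=cv2.cvtColor(img,cv2.COLOR_BGR2HSV)[y0:y1,x0:x1]
    m=cv2.inRange(h,np.array(lo),np.array(hi))
    n,l,s,c=cv2.connectedComponentsWithStats(m)
    return [(tuple(c[i]+[x0,y0]),int(s[i,4]),[int(v) for v in s[i,:4]+[x0,y0,0,0]]) for i in range(1,n) if s[i,4]>8]
E
python3 - <<'E'
import pickle,cv2
from h import *
d=pickle.load(open("cams0.pkl","rb"))
t,s=d["top"],d["side"]
for n,c,roi in(("top",t,(270,180,365,280)),("side",s,(255,165,350,265))):
    print(n,"g",blob(c["img"],(45,110,60),(80,255,255),roi));print("r",blob(c["img"],(0,150,80),(6,255,255),roi)+blob(c["img"],(172,150,80),(180,255,255),roi));print("b",blob(c["img"],(104,150,50),(125,255,255),roi))
a=cv2.resize(t["img"][130:290,210:420],None,fx=3.6,fy=3.6,interpolation=cv2.INTER_CUBIC);cv2.imwrite("pics/topz.png",a)
a=cv2.resize(s["img"][140:280,220:380],None,fx=4,fy=4,interpolation=cv2.INTER_CUBIC);cv2.imwrite("pics/sidez.png",a)
E
```

```text
top g [((np.float64(333.11940298507466), np.float64(229.0)), 67, [329, 225, 9, 9])]
r [((np.float64(287.7910447761194), np.float64(259.25373134328356)), 67, [284, 255, 9, 10])]
b [((np.float64(345.7605633802817), np.float64(197.80281690140845)), 71, [340, 193, 12, 11])]
side g [((np.float64(315.81481481481484), np.float64(193.33333333333334)), 27, [313, 191, 7, 5])]
r [((np.float64(332.2894736842105), np.float64(219.68421052631578)), 38, [329, 217, 8, 7])]
b [((np.float64(294.5), np.float64(179.5625)), 16, [292, 178, 6, 4])]
```

View pics/topz.png

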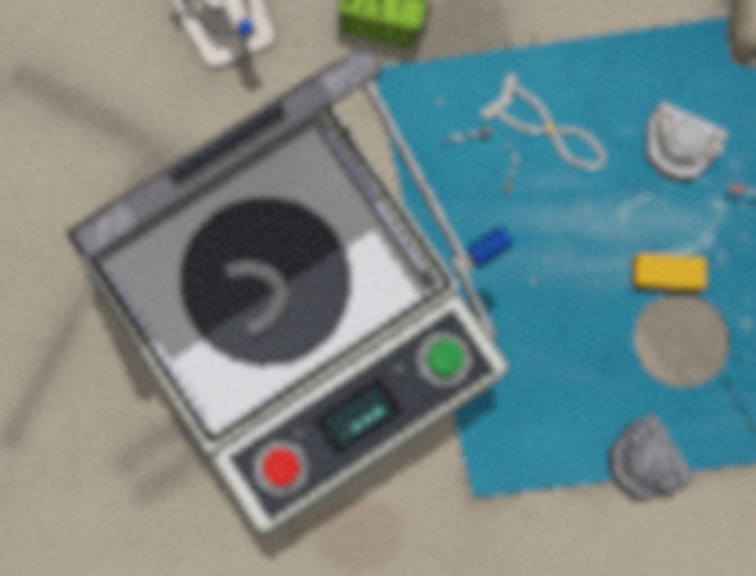

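View pics/sidez.png

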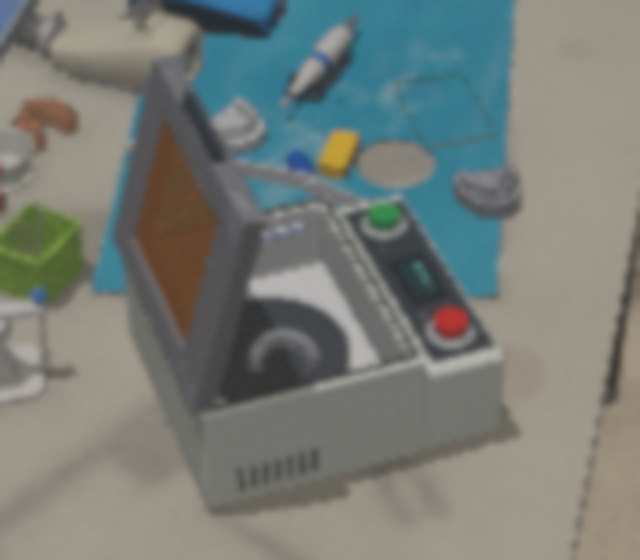

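The zoomed views show the blue knob clear of the wall, partly hidden by the stay bars in the side view. The wax block is well outside it, and the unit is turned about 30°.

```bash
python3 - <<'E'
import pickle
from h import *
d=pickle.load(open("cams0.pkl","rb"))
t,s=d["top"],d["side"]
g=onz(t,(333.12,229.),117);r=onz(t,(287.8,259.25),117);k=onz(t,(345.76,197.8),131)
print("tops",g,r,np.linalg.norm(g-r),k)
print("side",onz(s,(315.8,193.3),117),onz(s,(332.3,219.7),117))
print("tri",tri(t,(333.12,229.),s,(315.8,193.3)),tri(t,(287.8,259.25),s,(332.3,219.7)),tri(t,(345.76,197.8),s,(294.5,179.56)))
y=r-g; yaw=np.arctan2(y[1],y[0])-np.pi/2; print("yaw",np.degrees(yaw))
R=lambda a:np.array([[np.cos(a),-np.sin(a)],[np.sin(a),np.cos(a)]])
o=(g+r)[:2]/2-R(yaw)@[-101.5,0]; print("o",o)
print("knob pred",o+R(yaw)@[-49,-155],"green",o+R(yaw)@[-101.5,-78])
# yaw from green-knob too
print("pivot",o+R(yaw)@[-100.5,-155])
np.savez("pose.npz",o=o,yaw=yaw)
for n,roi,lo,hi,z in (("wax",(380,195,415,220),(18,150,100),(32,255,255),19),):
    for b in blob(t["img"],lo,hi,roi): print(n,b,onz(t,b[0],z)[:2],"unit",R(-yaw)@(onz(t,b[0],z)[:2]-o))
print("cast",onz(t,(390,257),30)[:2],R(-yaw)@(onz(t,(390,257),30)[:2]-o))
E
```

```text
tops [518.61405295 100.16144011 117.        ] [432.23171683 228.11725125 117.        ] 154.38457694850925 [606.37074466  64.6983878  131.        ]
side [518.68377085 104.83187407 117.        ] [433.51677586 232.04912861 117.        ]
tri (array([519.46464086,  99.62200882, 112.65810655]), np.float64(0.4914588360672076)) (array([433.2872577 , 228.11199417, 113.42057185]), np.float64(1.6341304437791013)) (array([607.10568561,  65.36004553, 134.5720748 ]), np.float64(2.949109470194643))
yaw 34.02309157928104
o [559.5473168  220.93133417]
knob pred [605.66220401  65.0486309 ] green [519.06598934  99.49199899]
pivot [562.97837895  36.23299142]
wax ((np.float64(395.5194805194805), np.float64(205.35064935064935)), 154, [387, 201, 19, 10]) [ 608.01218739 -107.20159089] unit [-143.43095168 -299.07795353]
cast [447.54753943 -80.76670127] [-261.63496552 -187.38409627]
```

```bash
python3 - <<'E'
import numpy as np
from scipy.spatial.transform import Rotation as Ro
from cell import state
p=np.load("pose.npz");o,yaw=p["o"],float(p["yaw"])
s=state();R=Ro.from_euler("xyz",s["tcp_rot"]).as_matrix()
print(R.round(3))
ty=np.degrees(np.arctan2(R[1,1],R[0,1])); print("tool y ang",ty,"want",np.degrees(yaw)+90,"or",np.degrees(yaw)-90)
c,sn=np.cos(yaw),np.sin(yaw);U=np.array([[c,-sn],[sn,c]])
cmd=np.array([215.39,-586.73,214.66])
for q in ([-49,-157,170],[-101.5,-78,170]):
    w=np.r_[o+U@q[:2],q[2]];print(w,w-cmd)
t0=np.radians(38)
for dz in(0,-10,-20,-30,-40,-48):
    th=np.arcsin((66*np.sin(t0)+dz)/66);dx=66*(np.cos(th)-np.cos(t0));print(dz,round(dx,1),(U@[dx,0]).round(1))
E
```

```text
[[-0.     0.345 -0.939]
 [ 0.001 -0.939 -0.345]
 [-1.    -0.001 -0.   ]]
tool y ang -69.84298860064358 want 124.02309157928104 or -55.97690842071896
[606.78125797  63.39100663 170.        ] [391.39125797 650.12100663 -44.66      ]
[519.06598934  99.49199899 170.        ] [303.67598934 686.22199899 -44.66      ]
0 0.0 [0. 0.]
-10 6.5 [5.3 3.6]
-20 10.7 [8.9 6. ]
-30 13.1 [10.9  7.3]
-40 14.0 [11.6  7.8]
-48 13.6 [11.3  7.6]
```

Emit:
move_arm([
  [0.025,0.041,0.01,0,0,1.4,-1],
  [0.05,0.082,0.02,0,0,2.8,-1],
  [0.075,0.124,0.03,0,0,4.2,-1],
  [0.1,0.166,0.03,0,0,5.5,-1],
  [0.125,0.207,0.03,0,0,7,-1],
  [0.15,0.249,0.03,0,0,8.3,-1],
  [0.175,0.29,0.03,0,0,9.7,-1],
  [0.2,0.332,0.03,0,0,11,-1],
  [0.225,0.373,0.03,0,0,12.5,-1],
  [0.25,0.415,0.03,0,0,13.87,-1],
])

```text
t: 1.1
eef_pos: [466.0, -169.9, 244.6]
tcp_rot: [0.119, 1.571, -2.427]
ft_force: [0.4, -1.2, 0.0]
opening: 0.216
```

Emit:
move_arm([
  [0.025,0.041,0,0,0,0,-1],
  [0.05,0.083,0,0,0,0,-1],
  [0.075,0.125,0,0,0,0,-1],
  [0.1,0.166,0,0,0,0,-1],
  [0.122,0.203,0,0,0,0,-1],
  [0.1414,0.2351,0,0,0,0,-1],
  [0.1414,0.2351,-0.03,0,0,0,-1],
  [0.1414,0.2351,-0.06,0,0,0,-1],
  [0.1414,0.2351,-0.0797,0,0,0,-1],
  [0.1414,0.2351,-0.0797,0,0,0,-1],
])

```text
t: 2.1
eef_pos: [605.5, 63.5, 162.1]
tcp_rot: [-0.583, 1.566, -3.131]
ft_force: [-0.3, -0.7, -0.0]
opening: 0.009
```

```bash
python3 - <<'E'
from cell import state, read_camera
import cv2,numpy as np
from h import *
s=state();print({k:v for k,v in s.items() if k in("t","eef_pos","ft_force","opening","tcp_rot","joints")})
for n,(x,y) in(("side",(220,110)),("top",(230,130))):
    c=read_camera(n);print(n,proj(c,s["eef_pos"]))
    cv2.imwrite(f"pics/{n}1.png",cv2.resize(c["img"][y:y+150,x:x+200],None,fx=4,fy=4,interpolation=cv2.INTER_CUBIC))
E
```

```text
{'t': 2.1, 'joints': array([-3.92947988e-03,  5.25105924e-01,  1.65460309e+00, -9.29043473e-05,
        9.67127944e-01,  9.72858226e-01]), 'eef_pos': array([605.4730133 ,  63.50050886, 162.14291928]), 'tcp_rot': array([-0.58340773,  1.56555147, -3.13093883]), 'ft_force': array([-0.27140728, -0.74597654, -0.0424061 ]), 'opening': 0.008820930422926752}
side (np.float64(295.3871740497195), np.float64(173.50649407871762))
top (np.float64(347.94555186986383), np.float64(195.77846857125078))
```

View pics/side1.png

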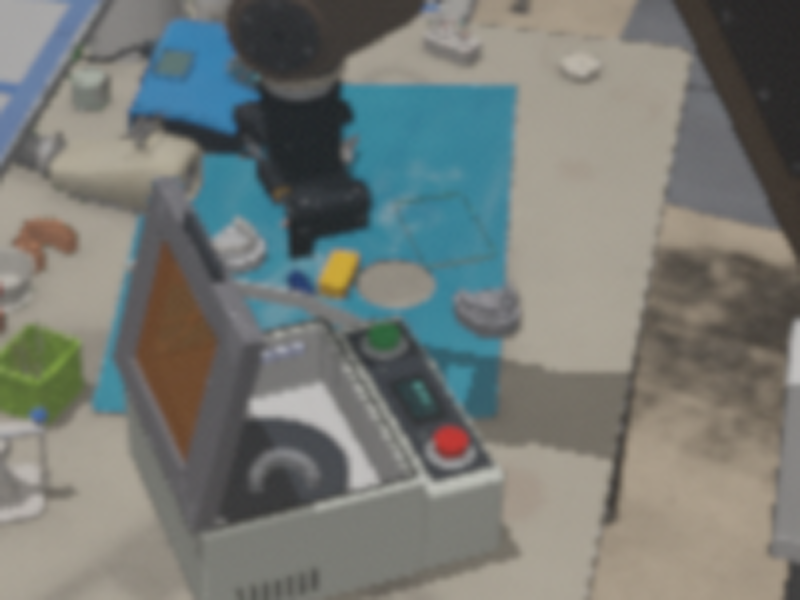

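View pics/top1.png

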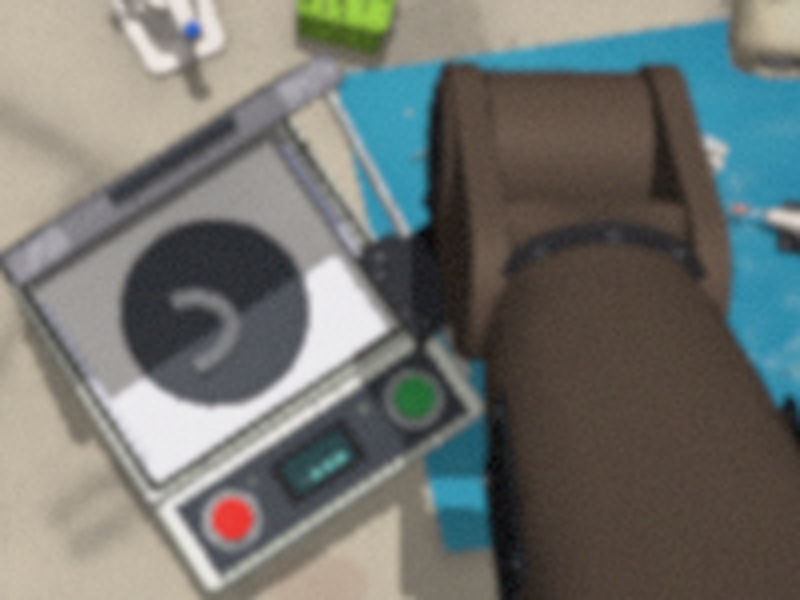

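Both views put the fingertip straight above the knob: in the side crop the tip is at (302,253) and the knob at (300,282). I'll press now, following the knob's arc.

Emit:
move_arm([
  [0,0,-0.012,0,0,0,-1],
  [0,0,-0.022,0,0,0,-1],
  [0.001,0.0005,-0.028,0,0,0,-1],
  [0.003,0.002,-0.033,0,0,0,-1],
  [0.005,0.0035,-0.038,0,0,0,-1],
  [0.007,0.005,-0.043,0,0,0,-1],
  [0.009,0.006,-0.048,0,0,0,-1],
  [0.01,0.007,-0.053,0,0,0,-1],
  [0.011,0.0073,-0.058,0,0,0,-1],
  [0.0113,0.0076,-0.063,0,0,0,-1],
])

```text
t: 3.2
eef_pos: [618.5, 71.1, 101.8]
tcp_rot: [2.601, 1.57, 0.054]
ft_force: [3.1, 2.0, 4.7]
opening: 0.003
```

Emit:
move_arm([
  [0.0005,0.0003,-0.005,0,0,0,-1],
  [0.0003,0.0002,-0.01,0,0,0,-1],
  [0,0,-0.015,0,0,0,-1],
  [0,0,-0.015,0,0,0,-1],
])

```text
t: 3.6
eef_pos: [617.2, 70.8, 85.9]
tcp_rot: [-0.427, 1.568, -2.975]
ft_force: [-0.0, -0.3, 0.4]
opening: 0.005
```

```bash
python3 - <<'E'
from cell import state, read_camera
import cv2
s=state();print({k:v for k,v in s.items() if k in("t","eef_pos","ft_force")})
c=read_camera("side")
cv2.imwrite(f"pics/side2.png",cv2.resize(c["img"][110:260,220:420],None,fx=4,fy=4,interpolation=cv2.INTER_CUBIC))
E
```

```text
{'t': 3.6, 'eef_pos': array([617.24456766,  70.7802107 ,  85.93898322]), 'ft_force': array([-0.03958333, -0.34034679,  0.4444479 ])}
```

View pics/side2.png

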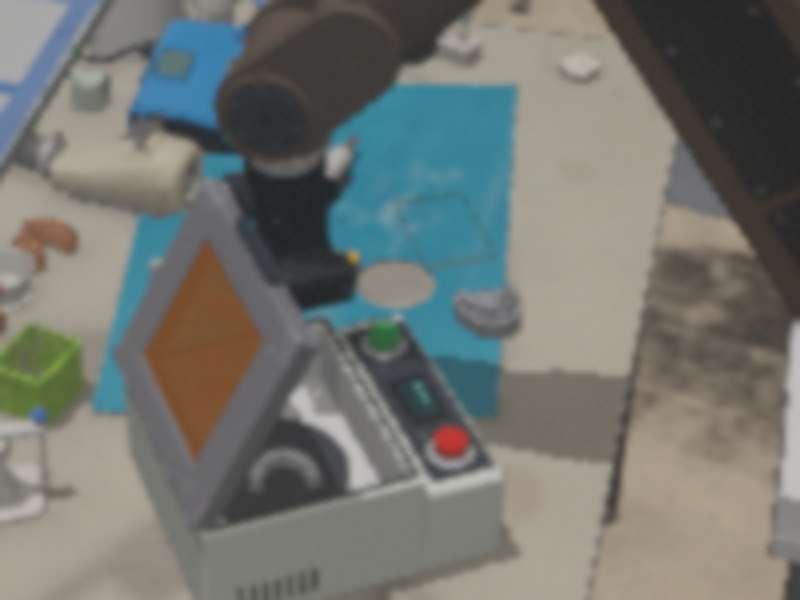

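The lid is sinking and the knob force is gone. The gripper body overlaps the lid's edge, so I'm moving straight out to the unit's right now.

Emit:
move_arm([
  [0.022,-0.033,0.003,0,0,0,-1],
  [0.045,-0.066,0.01,0,0,0,-1],
  [0.067,-0.1,0.03,0,0,0,-1],
  [0.078,-0.116,0.06,0,0,0,-1],
  [0.078,-0.116,0.1,0,0,0,-1],
  [0.078,-0.116,0.14,0,0,0,-1],
])

```text
t: 4.25
eef_pos: [695.4, -46.0, 227.3]
tcp_rot: [-0.613, 1.568, 3.121]
ft_force: [0.1, 0.2, -0.4]
opening: 0.005
```

```bash
cat > look.py <<'E'
import sys
from cell import state, read_camera
import cv2
s=state();print({k:v for k,v in s.items() if k in("t","eef_pos","ft_force")})
for n,(x,y) in(("side",(220,110)),("top",(210,130))):
    c=read_camera(n)
    cv2.imwrite(f"pics/{n}{sys.argv[1]}.png",cv2.resize(c["img"][y:y+150,x:x+200],None,fx=4,fy=4,interpolation=cv2.INTER_CUBIC))
E
python3 look.py 3
```

```text
{'t': 4.25, 'eef_pos': array([695.35037146, -46.03556569, 227.27278985]), 'ft_force': array([ 0.0604745 ,  0.23272473, -0.43452508])}
```

View pics/side3.png

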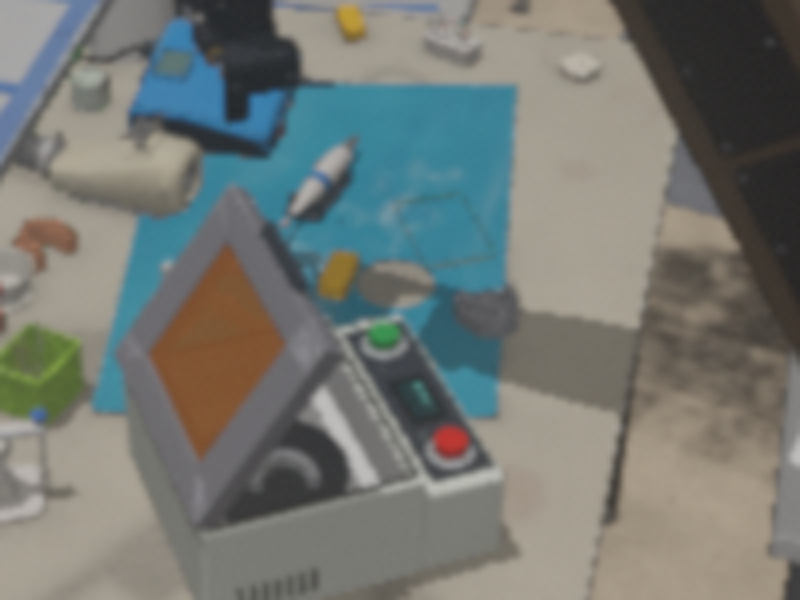

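The arm is clear and the lid is still sinking on its own. I'll go round to the front right while it closes.

Emit:
move_arm([
  [-0.04,0.009,0,0,0,0,-1],
  [-0.08,0.018,0,0,0,0,-1],
  [-0.12,0.027,0,0,0,0,-1],
  [-0.16,0.037,0,0,0,0,-1],
  [-0.196,0.045,0,0,0,0,-1],
  [-0.196,0.045,0,0,0,0,-1],
  [-0.196,0.045,0,0,0,0,-1],
  [-0.196,0.045,0,0,0,0,-1],
  [-0.196,0.045,0,0,0,0,-1],
  [-0.196,0.045,0,0,0,0,-1],
])

```text
t: 5.35
eef_pos: [500.5, -0.2, 226.5]
tcp_rot: [-0.539, 1.57, -3.087]
ft_force: [-0.1, 0.6, 0.3]
opening: 0.003
```

Emit:
move_arm([
  [0,0,0,0,0,0,-1],
  [0,0,0,0,0,0,-1],
  [0,0,0,0,0,0,-1],
  [0,0,0,0,0,0,-1],
  [0,0,0,0,0,0,-1],
  [0,0,0,0,0,0,-1],
  [0,0,0,0,0,0,-1],
  [0,0,0,0,0,0,-1],
  [0,0,0,0,0,0,-1],
  [0,0,0,0,0,0,-1],
])

```text
t: 6.35
eef_pos: [500.1, -0.0, 227.0]
tcp_rot: [0.907, 1.571, -1.641]
ft_force: [0.2, 0.4, -0.2]
opening: 0.003
```

Emit:
move_arm([
  [0,0,0,0,0,0,-1],
  [0,0,0,0,0,0,-1],
  [0,0,0,0,0,0,-1],
  [0,0,0,0,0,0,-1],
  [0,0,0,0,0,0,-1],
  [0,0,0,0,0,0,-1],
  [0,0,0,0,0,0,-1],
  [0,0,0,0,0,0,-1],
  [0,0,0,0,0,0,-1],
  [0,0,0,0,0,0,-1],
])

```text
t: 7.35
eef_pos: [500.1, -0.0, 226.9]
tcp_rot: [1.002, 1.571, -1.545]
ft_force: [-1.4, -0.0, -0.7]
opening: 0.009
```

Emit:
move_arm([
  [0,0,0,0,0,0,-1],
  [0,0,0,0,0,0,-1],
  [0,0,0,0,0,0,-1],
  [0,0,0,0,0,0,-1],
  [0,0,0,0,0,0,-1],
  [0,0,0,0,0,0,-1],
  [0,0,0,0,0,0,-1],
  [0,0,0,0,0,0,-1],
  [0,0,0,0,0,0,-1],
  [0,0,0,0,0,0,-1],
])

```text
t: 8.35
eef_pos: [500.1, -0.0, 227.0]
tcp_rot: [1.662, 1.571, -0.886]
ft_force: [-0.9, 0.1, -0.1]
opening: 0.004
```

Emit:
move_arm([
  [0,0,0,0,0,0,-1],
  [0,0,0,0,0,0,-1],
  [0,0,0,0,0,0,-1],
  [0,0,0,0,0,0,-1],
  [0,0,0,0,0,0,-1],
  [0,0,0,0,0,0,-1],
  [0,0,0,0,0,0,-1],
  [0,0,0,0,0,0,-1],
  [0,0,0,0,0,0,-1],
  [0,0,0,0,0,0,-1],
])

```text
t: 9.35
eef_pos: [500.1, -0.0, 227.0]
tcp_rot: [1.452, 1.571, -1.096]
ft_force: [-0.5, 0.1, 0.1]
opening: 0.004
```

```bash
python3 look.py 4
```

```text
{'t': 9.35, 'eef_pos': array([ 5.00087401e+02, -2.25089806e-02,  2.26957563e+02]), 'ft_force': array([-0.50252832,  0.08589803,  0.05189599])}
```

View pics/side4.png

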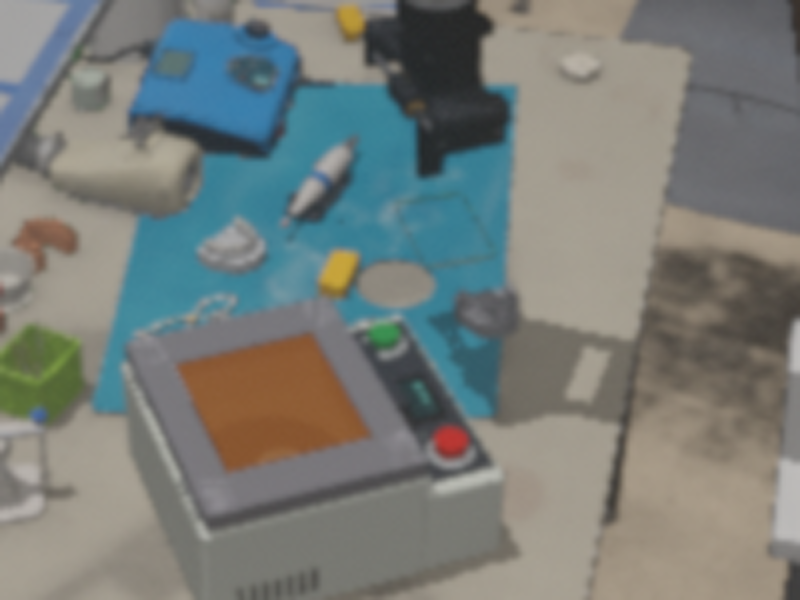

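View pics/top4.png

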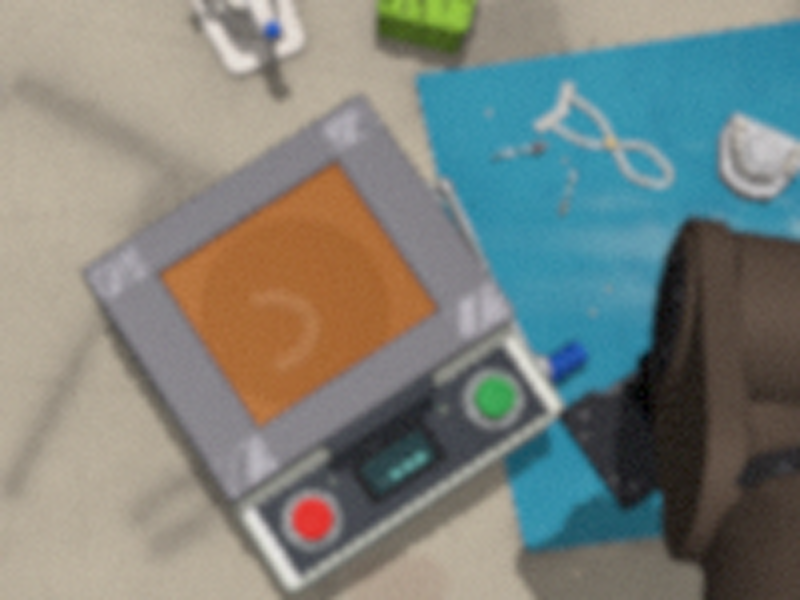

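The lid looks shut in both views, with the knob hanging by the pivot and the splint visible through the window. I'll move above the button, which also gives the lid more time, and check the corner projections.

Emit:
move_arm([
  [0.005,0.025,-0.01,0,0,0,-1],
  [0.01,0.05,-0.02,0,0,0,-1],
  [0.0145,0.075,-0.03,0,0,0,-1],
  [0.019,0.0995,-0.04,0,0,0,-1],
  [0.019,0.0995,-0.06,0,0,0,-1],
  [0.019,0.0995,-0.08,0,0,0,-1],
  [0.019,0.0995,-0.09,0,0,0,-1],
  [0.019,0.0995,-0.09,0,0,0,-1],
  [0.019,0.0995,-0.09,0,0,0,-1],
])

```text
t: 10.35
eef_pos: [519.4, 99.3, 137.5]
tcp_rot: [2.43, 1.57, -0.118]
ft_force: [0.5, -0.5, 0.0]
opening: 0.008
```

```bash
python3 - <<'E'
from cell import state, read_camera
import cv2,numpy as np
from h import *
p=np.load("pose.npz");o,yaw=p["o"],float(p["yaw"]);cy,sy=np.cos(yaw),np.sin(yaw);U=np.array([[cy,-sy],[sy,cy]])
s=state();print(s["t"],s["eef_pos"],s["ft_force"],"unit",U.T@(s["eef_pos"][:2]-o))
for n,(x,y) in(("side",(240,150)),("top",(210,130))):
    c=read_camera(n);a=cv2.resize(c["img"][y:y+120,x:x+160],None,fx=5,fy=5,interpolation=cv2.INTER_CUBIC)
    for X,Y,col in((-63.5,120,0),(-63.5,-120,0),(129.5,120,0),(129.5,-120,0)):
        for ang,cl in((1.309,(0,255,0)),(1.24,(0,0,255))):
            d=1.309-ang; r=129.5-X; h=18
            P=[129.5-r*np.cos(d)+h*np.sin(d),Y,124+r*np.sin(d)+h*np.cos(d)]
            u=proj(c,np.r_[o+U@P[:2],P[2]]); cv2.circle(a,(int((u[0]-x+.5)*5),int((u[1]-y+.5)*5)),2,cl,-1)
    cv2.imwrite(f"pics/{n}5.png",a)
E
```

```text
10.35 [519.41620779  99.33206309 137.47290516] [ 0.47279936 -0.46729244  0.02071556] unit [-101.29922315  -78.32851348]
```

View pics/side5.png

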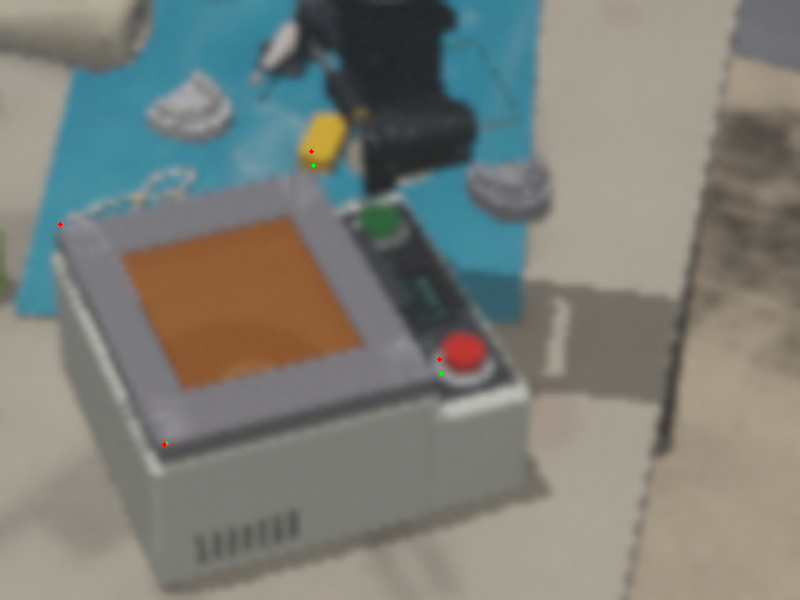

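View pics/top5.png

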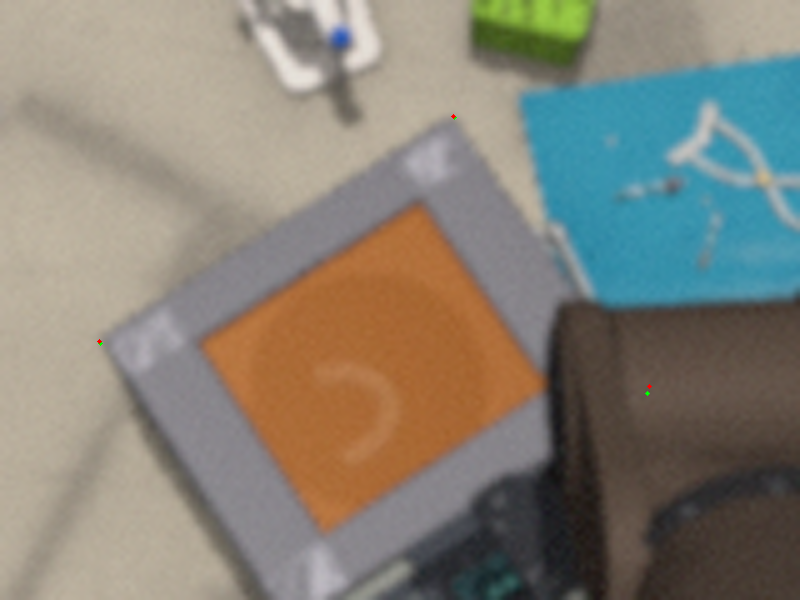

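All lid corners match the shut prediction, allowing for a constant 2 px offset in the side camera that also appears at the hinge corners. The TCP is centred over the green button at unit (-101.3, -78.3), so I'll press straight down.

Emit:
move_arm([
  [0,0,-0.008,0,0,0,-1],
  [0,0,-0.015,0,0,0,-1],
  [0,0,-0.019,0,0,0,-1],
  [0,0,-0.021,0,0,0,-1],
  [0,0,-0.023,0,0,0,-1],
  [0,0,-0.025,0,0,0,-1],
  [0,0,-0.026,0,0,0,-1],
  [0,0,-0.026,0,0,0,-1],
  [0,0,-0.026,0,0,0,-1],
])

```text
t: 11.35
eef_pos: [518.9, 99.4, 111.3]
tcp_rot: [0.383, 1.571, -2.165]
ft_force: [-3.9, -1.7, 7.2]
opening: 0.007
```

The force is 7.2 N, above the 5 N full-travel spring force, so it should be at the stop. I'll go slightly deeper and hold to be sure.

Emit:
move_arm([
  [0,0,-0.001,0,0,0,-1],
  [0,0,-0.002,0,0,0,-1],
  [0,0,-0.002,0,0,0,-1],
  [0,0,-0.002,0,0,0,-1],
])

```text
t: 11.75
eef_pos: [519.0, 99.5, 110.9]
tcp_rot: [2.432, 1.57, -0.115]
ft_force: [-9.5, -2.4, 28.5]
opening: 0.005
```

The force rose sharply to 28.5 N for 0.4 mm of travel, so the button is on its stop. Releasing upward.

Emit:
move_arm([
  [0,0,0.005,0,0,0,-1],
  [0,0,0.015,0,0,0,-1],
  [0,0,0.04,0,0,0,-1],
  [0,0,0.08,0,0,0,-1],
  [-0.01,-0.03,0.11,0,0,0,-1],
  [-0.015,-0.07,0.12,0,0,0,-1],
  [-0.02,-0.11,0.12,0,0,0,-1],
  [-0.02,-0.15,0.12,0,0,0,-1],
  [-0.02,-0.18,0.12,0,0,0,-1],
  [-0.02,-0.18,0.12,0,0,0,-1],
])

```text
t: 12.75
eef_pos: [499.3, -83.4, 229.2]
tcp_rot: [1.921, 1.57, -0.63]
ft_force: [0.4, 0.8, -0.5]
opening: 0.003
```

```bash
python3 look.py 6; python3 - <<'E'
from cell import read_camera
import pickle
from h import *
d=pickle.load(open("cams0.pkl","rb"))
for n,roi in(("top",(270,180,365,280)),("side",(255,165,350,265))):
    c=read_camera(n)
    for k in(d[n],c): print(n,"g",[(np.round(b[0],1),b[1]) for b in blob(k["img"],(45,110,60),(80,255,255),roi)],"r",[(np.round(b[0],1),b[1]) for b in blob(k["img"],(0,150,80),(6,255,255),roi)])
c=read_camera("top")
for k in(d["top"],c): print("wax",blob(k["img"],(18,150,100),(32,255,255),(380,195,415,220)))
E
```

```text
{'t': 12.75, 'eef_pos': array([499.31437887, -83.44320023, 229.24419606]), 'ft_force': array([ 0.39175015,  0.7572887 , -0.53598301])}
top g [(array([333.1, 229. ]), 67)] r [(array([287.8, 259.3]), 67)]
top g [(array([333.2, 229. ]), 65)] r [(array([287.8, 259.3]), 66)]
side g [(array([315.8, 193.3]), 27)] r [(array([332.3, 219.7]), 38)]
side g [(array([315.7, 193.2]), 26)] r [(array([332.3, 219.7]), 38)]
wax [((np.float64(395.5194805194805), np.float64(205.35064935064935)), 154, [387, 201, 19, 10])]
wax [((np.float64(395.6516129032258), np.float64(205.38709677419354)), 155, [387, 201, 19, 10])]
```

View pics/side6.png

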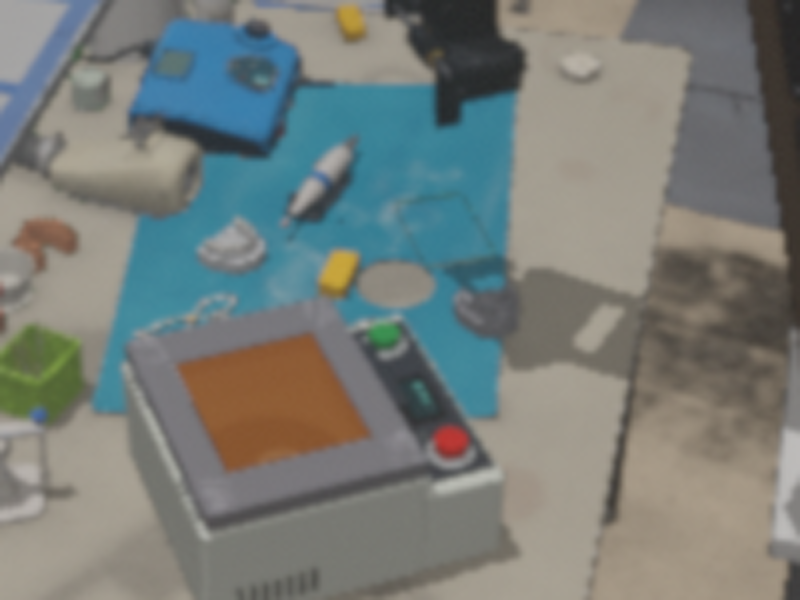

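View pics/top6.png

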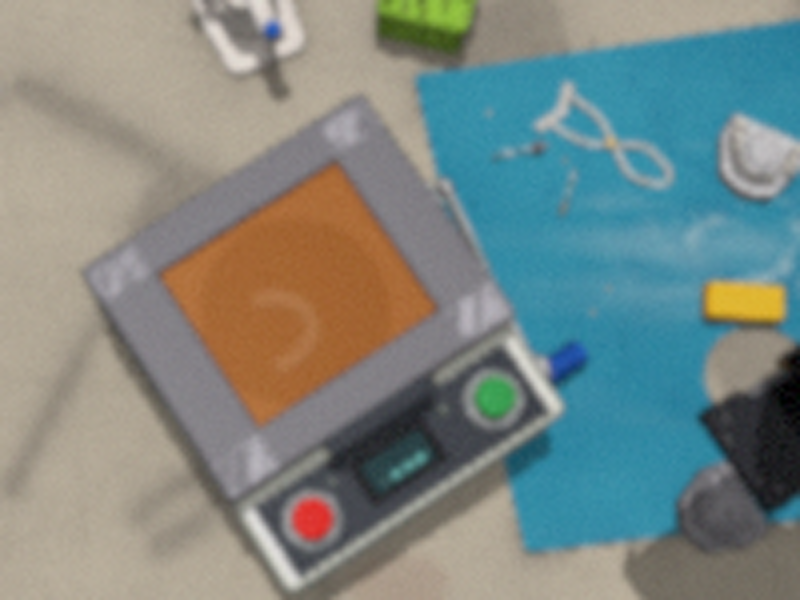

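The lid is shut and unchanged since before the press, and the arm is clear at z = 229 mm. Both buttons are within 0.2 px of their starting positions, and the wax, cast and splint are where they were. Handing in.

```bash
python3 -c "
from cell import job_done
print(job_done())"
```

```text
the job is handed in; nothing more can be done
None
```

The lid is shut and the start button has been pressed fully and released; I handed the job in at about 12.8 s of the 42 s allowed. No verdict is reported, so the results below are my own checks.

**What I did:**
- I pressed the stay's knob about 50 mm down along its arc with the closed fingertips. The force was about 5 N at 35 mm down, and the knob then dropped away by itself.
- I moved the gripper out to the unit's right and let the lid sink on its damper.
- I pressed the green button until it hit its stop, lifted off, and moved the arm clear.

**Last checks:**
- **Lid:** its corners match the shut position in both views, apart from a steady 2 px offset in the side camera that also shows at the hinge corners. I did not measure how fast it came down. It fell faster than I expected at first, so the gripper body overlapped its edge before I moved away. I saw no force spike.
- **Start button:** the force rose from 7 to 28.5 N over the last 0.4 mm of travel, so it was on its stop. It is now back within 0.2 px of where it started.
- **Stop button, wax block, grey cast and splint:** the stop button and wax block measured unmoved. The cast and the splint, seen through the window, look unmoved by eye.
- **Phone:** I did not check it again, but the arm never went near it.

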